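# Start the vacuum pump and set its bleed valve a quarter turn open

### The arm

A 6-joint arm with a two-finger parallel gripper is mounted at the origin on the work surface. World frame = base frame: x ahead of the robot, y to its left, z up, the work surface at z = 0. Lengths are in m, angles in degrees, forces in N, time in s.
With the tool pointing down it reaches from about 0.325 to 0.9 m from the base axis. Payload 3.5 kg.
Tool frame: the origin (TCP) lies on the centre line of the jaws, within the pads' length; the fingertips stand 14 mm ahead of it and the grasp point (between the pads) lies 5 mm behind it; z points along the fingers, y is the line along which they close (so a half turn about z gives the same grasp; the last joint's range is limited). The gripper opens to 85 mm and grips with 20 to 120 N. Pads are 22 mm wide; open, the fingers measure 114 mm over their backs; the gripper's body (76 mm by 85 mm) begins 54 mm behind the grasp point. The pads swing forward as they close: fully open they stand 13 mm farther back than shut.
Start: joints at [66.669, 15.837, -1.513, 72.651, 0, 84.076], TCP at [0.187, 0.596, 0.245] pointing down, gripper open.
Joint ranges: [-178.77, 178.77], [-48.84, 107.48], [-61.69, 71.31], [-111.58, 123.2], [-90, 87.43], [-180, 180]. Speed limits (degrees/s): [147.25, 147.25, 180, 180, 180, 180].

### API

Orientations are given as a 3x3 rotation matrix whose columns are the frame's x, y, z axes.
In Python, from cell import observe, optics, arm gives the robot as it stands. The module is installed in compiled form; this text tells all that it offers.
- The arm moves only by the tool apply_moves, never from a script. Its argument "series" is a list of rows, each a list of 4 numbers: the shift along the tool's x, y, z in mm, then the turn about the tool's z in rad. In form: [[tx, ty, tz, twist], ...]. A call has 1 to 8 rows; each row shifts and turns the commanded pose from where the row before left it, along the tool's axes as they then stand; what a row does not reach is not made up. A row lasts 1/12 s, in which the tool goes at most 41.7 mm and 7.16 degrees, less where a joint would pass 70% of its speed; a pose out of reach is approached as far as the arm can. A call with a gripper value outside its range is refused whole. "claw" is the finger opening in mm, from 0 to 85.4, set as the call begins (left out, the last holds). The fingers move at their own pace and stop on an object; "newtons" is the grip in N (left out, the last holds). Time passes only in rows, so rows that do not move let the fingers close. It gives the time, the measured TCP pose, the force, the opening and the grip force at its end, in the units of the state.
- observe(): the state, without advancing time (a new reading comes with each control period).
- optics.grab_frame(name): name is "side" or "top" or "wrist"; returns a dict with "color" (420x560x3 uint8, red, green, blue), "intrinsics" (3x3 intrinsics, pixels), "position" and "attitude" of the camera in the world. Camera axes: x right, y up, looking along -z (the intrinsics and any distortion apply to the point x, -y, -z); pixel columns grow to the right and rows downward; lengths in m; the calibration is good to about 2 mm. A picture is of the moment at which its call begins. There is no depth.
- arm.sign_off(): hands the job in; it is judged then, once.
The state is a dict: "time_s": time; "joint_pos": joint angles; "joint_velocities": joint speeds; "joint_efforts": joint torques, N m; "position": TCP position; "ee_rot": TCP orientation; "force": force on the tool from outside, world axes, zero at the start; "moment": the same for the moment, N m; "opening": opening from 0.0 (shut) to 1.0 (fully open); "grip_force": force on a finger pad.
Only numpy, scipy, OpenCV 4.12 (cv2) and the standard library are available. Lean on these libraries where they do the work, as an engineer would, in place of code of your own. Each camera call takes 0.05 s, during which the arm holds its last target. There are 200 camera calls.

### The job

Start the vacuum pump for its warm-up by pressing the white, then the blue, then the green key on its console, one key at a time, and keep off the red stop key. Then turn the black bleed knob on the pump head clockwise until it just seats, without forcing it, open it again by a quarter turn, and keep hold of it there: finish with the knob still pinched in the gripper while the pressure steadies. Leave the glassware standing around the pump where it is.

Things in the scene. Friction and masses are not known exactly. Their poses are not given: they have to be found in the camera images.
- pump: bench vacuum pump, fixed, footprint 210 (x) x 330 mm (y); origin: centre of footprint, at bench height. x points away from the robot's side, y left, z up. Right half: white console, panel 107 mm high, keys 46 mm apart: white far left, blue far right, green near left, red near right. Left half: round head, 154 mm high, bleed knob at x 0, y 0.080. All else is below 175 mm; steel handle along the far edge, 140 mm high.
- key_white (a joint): 22 mm square white (wakes the console) key cap on the top of the white console (right half of the pump). Value = how far it is pressed down, m: 0 up, 0.005 fully down, springs back by itself; 1.2 N starts it moving, 4 N bottoms it. The point key_white_top is the centre of its top face.
- key_white_top (a point): centre of the top face of the white key (moves down with it), 116 mm above the bench when the key is up
- key_blue (a joint): 22 mm square blue (running mode) key cap on the top of the white console (right half of the pump). Value = how far it is pressed down, m: 0 up, 0.005 fully down, springs back by itself; 1.2 N starts it moving, 4 N bottoms it. The point key_blue_top is the centre of its top face.
- key_blue_top (a point): centre of the top face of the blue key (moves down with it), 116 mm above the bench when the key is up
- key_green (a joint): 22 mm square green (start) key cap on the top of the white console (right half of the pump). Value = how far it is pressed down, m: 0 up, 0.005 fully down, springs back by itself; 1.2 N starts it moving, 4 N bottoms it. The point key_green_top is the centre of its top face.
- key_green_top (a point): centre of the top face of the green key (moves down with it), 116 mm above the bench when the key is up
- key_red (a joint): 22 mm square red (stop) key cap on the top of the white console (right half of the pump). Value = how far it is pressed down, m: 0 up, 0.005 fully down, springs back by itself; 1.2 N starts it moving, 4 N bottoms it. The point key_red_top is the centre of its top face.
- key_red_top (a point): centre of the top face of the red key (moves down with it), 116 mm above the bench when the key is up
- bleed_screw (a joint): angle of the vertical bleed screw, rad: 0 = needle just touching its seat (shut), grows anticlockwise seen from above (opening). Starts 0.6 to 1.8 open. Friction about 0.04 N m all the way, stays where it is left; at the seat it comes up firm, resistance rising about 0.2 N m for each 0.1 rad below 0. It does not rise noticeably as it turns.
- bleed_knob: black bar-shaped thumb knob on the bleed screw, turning with it: 40 mm long (own x), 12 mm thick (own y, the way to pinch it), 28 mm tall; origin at its centre, on the screw axis, 204 mm above the bench. White index line on top of its -x half. At screw angle 0 its x axis lies along the pump's x. Below it 17 mm clear (but for a 9 mm stem) to a 20 mm wide brass valve body.
- vial_a: loose amber glass vial with white cap, 28 mm diameter, 62 mm tall, upright on the bench in front of the console; origin: centre of its underside
- vial_b: loose amber glass vial with white cap, 28 mm diameter, 62 mm tall, upright on the bench in front of the console; origin: centre of its underside
- beaker: loose glass beaker, 74 mm over the rim, 92 mm tall, on the bench left of the pump; origin: centre of its underside
- rack: loose pale blue test-tube rack with tubes, 62 x 200 mm, 111 mm tall over the tubes, on the bench right of the pump, its long way (own y) roughly along the pump's x axis; origin: centre of its underside

How it is judged (in metres and radians):
On the way, in this order (a step that is already met when the one before it is completed fails the run):
1. white key pressed (value of joint key_white above 0.003 m), for 0.05 s.
2. blue key pressed (value of joint key_blue above 0.003 m), for 0.05 s.
3. green key pressed (value of joint key_green above 0.003 m), for 0.05 s.
4. bleed screw turned in to its seat (value of joint bleed_screw below 0.06 rad), for 0.2 s.
At the end, for the whole second after the job is handed in: the bleed knob stands a quarter turn open (1.57 rad, give or take 0.2), at rest, still pinched between the fingers (more than 3 N on it, grasp point within 15 mm of its axis and 30 mm of its centre), and all keys are up again (value of joint bleed_screw between 1.371 and 1.771 rad and angular speed of bleed_knob below 0.1 rad/s and contact force between the fingers and bleed_knob above 3 N and distance between the grasp point and bleed_knob below 0.03 m and horizontal distance between the grasp point and bleed_knob below 0.015 m and value of joint each of key_white, key_blue, key_green, key_red below 0.002 m); the arm keeps its last pose, push and grip.
It fails at once if the red stop key is pressed (3 mm or more) (value of joint key_red above 0.003 m).
It fails at once if two keys are down together (value of joint each of key_white, key_blue above 0.003 m or value of joint each of key_white, key_green above 0.003 m or value of joint each of key_white, key_red above 0.003 m or value of joint each of key_blue, key_green above 0.003 m or value of joint each of key_blue, key_red above 0.003 m or value of joint each of key_green, key_red above 0.003 m).
It fails at once if the bleed screw is forced more than 0.3 rad past its seat (value of joint bleed_screw below -0.3 rad).
It fails at once if a vial, the beaker or the rack is shifted more than 25 mm or tipped ((distance of vial_a from where it was at the start of the episode above 0.025 m or angle between vial_a's own z axis and vertical above 0.3 rad) or (distance of vial_b from where it was at the start of the episode above 0.025 m or angle between vial_b's own z axis and vertical above 0.3 rad) or (distance of beaker from where it was at the start of the episode above 0.025 m or angle between beaker's own z axis and vertical above 0.3 rad) or (distance of rack from where it was at the start of the episode above 0.025 m or angle between rack's own z axis and vertical above 0.3 rad)).
It also fails if it takes over 58 s, if anything falls off the work surface, if the arm or the gripper's body presses on something with over 40 N, if the wrist force passes 120 N, or if a joint passes its speed limit or range.

## Working session

There is one attempt and no reset: what is moved stays moved. The work goes in short steps, Python scripts to look and compute and a tool call to move; the robot and the scene stay as the last step left them, time stands still between calls to the robot, and variables do not carry over. Pictures are saved under pics/ and viewed, at most 10 in all, crops included, and the job is handed in when it is done.

Besides the shell and the picture viewer there is one more tool, called after ">>>" by a JSON object that holds its "fn" and its "kwargs", one argument or row to a line. apply_moves: Moves the arm, as the interface text tells. Its arguments: {"type":"object","properties":{"series":{"type":"array"},"claw":{"type":"number"},"newtons":{"type":"number"}},"required":["series"]}

```bash
mkdir -p pics; cat > h.py <<'E'
import numpy as np, cv2
from cell import observe, optics, arm
def grab(n,f=None):
    d=optics.grab_frame(n)
    if f: cv2.imwrite('pics/'+f,cv2.cvtColor(d['color'],cv2.COLOR_RGB2BGR))
    return d
def ray(d,u,v):
    K=np.array(d['intrinsics']);p=np.linalg.inv(K)@[u,v,1]
    r=np.array(d['attitude'])@[p[0],-p[1],-p[2]]
    return np.array(d['position']),r
def onz(d,u,v,z):
    o,r=ray(d,u,v); return o+r*(z-o[2])/r[2]
def proj(d,P):
    q=np.array(d['attitude']).T@(np.array(P)-d['position']); q=np.array(d['intrinsics'])@[q[0],-q[1],-q[2]]
    return q[:2]/q[2]
E
python3 - <<'E'
from h import *
s=observe();print(s['time_s'],s['position'],np.round(s['ee_rot'],3).tolist(),s['force'])
for n in('top','side'):
    d=grab(n,n+'0.png');print(n,d.keys(),d['position'],np.round(d['intrinsics'],1).tolist())
E
```

```text
0.0 [0.18668653 0.59567871 0.24416478] [[-0.954, 0.299, -0.001], [0.299, 0.954, -0.002], [0.0, -0.002, -1.0]] [0.25166949 1.04105451 0.21022701]
top dict_keys(['color', 'intrinsics', 'position', 'attitude']) [0.45841929 0.03209981 1.17026289] [[394.3, 0.0, 278.6], [0.0, 394.3, 208.3], [0.0, 0.0, 1.0]]
side dict_keys(['color', 'intrinsics', 'position', 'attitude']) [-0.16030437 -0.74459514  0.73932744] [[493.6, 0.0, 274.9], [0.0, 493.6, 225.2], [0.0, 0.0, 1.0]]
```

View pics/top0.png

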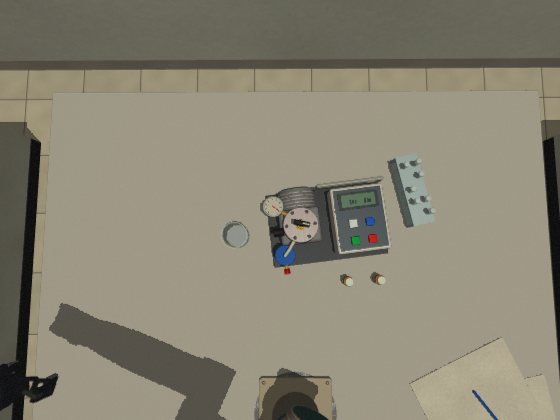

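View pics/side0.png

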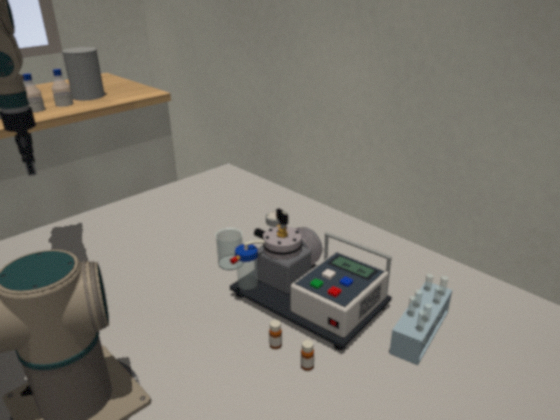

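The top view shows the keys white (353,223), blue (370,221), green (356,240) and red (373,238), with the black knob near (300,223). The side view shows the same layout, with the knob at (283,217).

```bash
python3 - <<'E'
from h import *
d={n:grab(n) for n in('top','side')}
def cen(n,c,lo,hi,r):
    h=cv2.cvtColor(d[n]['color'],cv2.COLOR_RGB2HSV); m=cv2.inRange(h,lo,hi)
    k=np.zeros_like(m);k[c[1]-r:c[1]+r,c[0]-r:c[0]+r]=1;m*=k
    M=cv2.moments(m,True);return M['m10']/M['m00'],M['m01']/M['m00'],M['m00']
rng={'white':((0,0,170),(180,60,255)),'blue':((105,120,60),(130,255,255)),'green':((45,120,50),(85,255,255)),'red':((0,150,90),(8,255,255))}
px={'top':dict(white=(353,223),blue=(370,221),green=(356,240),red=(373,238)),'side':dict(white=(329,274),blue=(346,282),green=(317,284),red=(334,292))}
T={}
for k in rng:
    u,v,a=cen('top',px['top'][k],*rng[k],8); T[k]=onz(d['top'],u,v,.116)
    u2,v2,a2=cen('side',px['side'][k],*rng[k],8); S=onz(d['side'],u2,v2,.116)
    print(k,(round(u,1),round(v,1),a),(round(u2,1),round(v2,1),a2),T[k].round(4),S.round(4))
x=(T['white']+T['blue']-T['green']-T['red'])/2; y=(T['white']+T['green']-T['blue']-T['red'])/2
print(np.linalg.norm(x),np.linalg.norm(y),np.degrees(np.arctan2(x[1],x[0])),np.degrees(np.arctan2(y[1],y[0]))-90)
for n,(u,v) in(('top',(300,224)),('side',(283,222))):
    c=d[n]['color'][v-40:v+40,u-50:u+50]; cv2.imwrite(f'pics/{n}c.png',cv2.cvtColor(cv2.resize(c,(800,600) if 0 else (750,600),interpolation=cv2.INTER_CUBIC),cv2.COLOR_RGB2BGR))
E
python3 -c "
import cv2,numpy as np
a=cv2.imread('pics/topc.png');b=cv2.imread('pics/sidec.png')
cv2.imwrite('pics/both.png',np.hstack([cv2.resize(a,(400,320)),cv2.resize(b,(400,320))]))"
```

```text
white (352.8, 223.2, 53.0) (328.5, 272.5, 44.0) [ 0.5323 -0.1548  0.116 ] [ 0.5295 -0.1553  0.116 ]
blue (369.9, 220.9, 70.0) (345.8, 280.9, 115.0) [ 0.5383 -0.2005  0.116 ] [ 0.5324 -0.2023  0.116 ]
green (355.3, 240.0, 70.0) (316.1, 283.0, 100.0) [ 0.4875 -0.1604  0.116 ] [ 0.4813 -0.1631  0.116 ]
red (372.5, 237.8, 67.0) (334.0, 291.0, 48.0) [ 0.4932 -0.2064  0.116 ] [ 0.4872 -0.2084  0.116 ]
0.045279951519760435 0.046195008104764124 7.280960093043023 7.349922411560982
```

View pics/both.png

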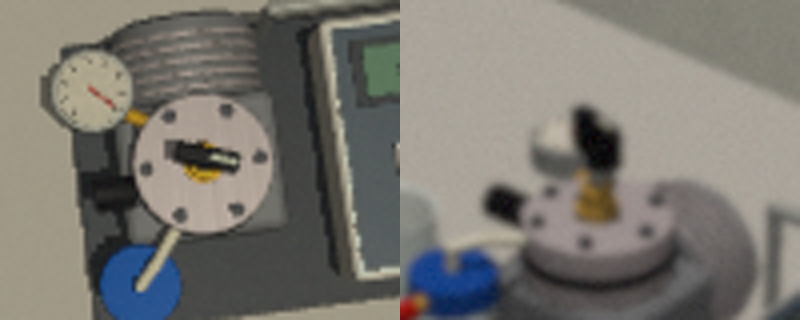

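The knob's bar points roughly across the pump with its index line to the right, so the screw is about 1.3 rad open. The pump's yaw is 7.3°. I'll raise the tool, align it with the pump and shut the gripper.

>>> {"fn": "apply_moves", "kwargs": {
  "series": [
    [0, 0, -20, -0.1078],
    [0, 0, -20, -0.1078],
    [0, 0, -20, -0.1078],
    [0, 0, 0, -0.1078],
    [0, 0, 0, 0]
  ],
  "claw": 0,
  "newtons": 30
}}

```text
time_s: 0.62
position: [0.1873, 0.5972, 0.307]
ee_rot: [[-0.992, -0.129, 0.001], [-0.129, 0.992, 0.003], [-0.002, 0.003, -1.0]]
force: [0.1, 0.2, -0.1]
opening: 0.301
grip_force: 0.0
```

```bash
cat >> h.py <<'E'
def delta(P):
    s=observe(); R=np.array(s['ee_rot']); return (R.T@(np.array(P)-s['position'])*1000).round(1), s
E
python3 - <<'E'
from h import *
D,s=delta([.533,-.155,.20]);print(D,s['time_s'],s['position'],np.round(s['ee_rot'],3).tolist(),s['joint_pos'],s['opening'])
d=grab('top');print('knob',onz(d,300.8,222.8,.218))
E
```

```text
[-245.7 -790.7  105.3] 0.6167 [0.18731749 0.59718287 0.30702978] [[-0.992, -0.129, 0.001], [-0.129, 0.992, 0.003], [-0.002, 0.003, -1.0]] [6.66691156e+01 1.44425683e+01 4.05986024e+00 7.94354432e+01
 1.55234734e-03 5.92678855e+01] 0.3013798076879601
knob [ 0.52598899 -0.0112371   0.218     ]
```

>>> {"fn": "apply_moves", "kwargs": {
  "series": [
    [-12, -38, 0, 0],
    [-12, -38, 0, 0],
    [-12, -38, 0, 0],
    [-12, -38, 0, 0],
    [-12, -38, 0, 0],
    [-12, -38, 0, 0],
    [-12, -38, 0, 0],
    [-12, -38, 0, 0]
  ]
}}

```text
time_s: 1.33
position: [0.3204, 0.3048, 0.3041]
ee_rot: [[-0.992, -0.125, -0.002], [-0.125, 0.992, -0.001], [0.002, -0.001, -1.0]]
force: [1.3, 0.3, -0.4]
opening: -0.002
grip_force: 0.0
```

>>> {"fn": "apply_moves", "kwargs": {
  "series": [
    [-12, -38, 0, 0],
    [-12, -38, 0, 0],
    [-12, -38, 0, 0],
    [-12, -38, 0, 0],
    [-12, -38, 0, 0],
    [-12, -38, 0, 0],
    [-12, -38, 0, 0],
    [-12, -38, 0, 0]
  ]
}}

```text
time_s: 2.0
position: [0.4542, 0.0158, 0.3042]
ee_rot: [[-0.992, -0.124, -0.002], [-0.124, 0.992, 0.0], [0.002, 0.001, -1.0]]
force: [0.2, 1.4, 0.2]
opening: 0.0
grip_force: 0.0
```

>>> {"fn": "apply_moves", "kwargs": {
  "series": [
    [-12, -38, 0, 0],
    [-12, -38, 0, 0],
    [-12, -38, 0, 0],
    [-10, -38, 0, 0],
    [-8, -30, 0, 0],
    [0, 0, 20, 0],
    [0, 0, 20, 0],
    [0, 0, 0, 0]
  ]
}}

```text
time_s: 2.67
position: [0.5283, -0.1555, 0.2597]
ee_rot: [[-0.992, -0.123, -0.009], [-0.123, 0.992, 0.004], [0.009, 0.005, -1.0]]
force: [-0.4, -0.2, -1.3]
opening: -0.0
grip_force: 0.0
```

```bash
python3 - <<'E'
from h import *
D,s=delta([.532,-.155,.136]);print(D,s['time_s'],s['position'],np.round(s['ee_rot'],3).tolist(),s['joint_pos'],s['opening'])
d=grab('wrist','w0.png');print(d['position'])
for P in([.532,-.155,.116],[.538,-.201,.116],[.487,-.161,.116],[.526,-.011,.218]):print(proj(d,P).round(1))
E
```

```text
[ -4.9  -0.6 123.7] 2.6667 [ 0.52826963 -0.15552311  0.25969149] [[-0.992, -0.123, -0.009], [-0.123, 0.992, 0.004], [0.009, 0.005, -1.0]] [-2.31313465e+01  8.27752744e+00 -9.16124228e+00  7.31473647e+01
  1.13640866e-03 -3.02012430e+01] -0.0003064616657516954
[ 0.4588119  -0.16540836  0.38730721]
[280.1 198.1]
[222.  198.6]
[279.5 140.7]
[551.6 269.2]
```

View pics/w0.png

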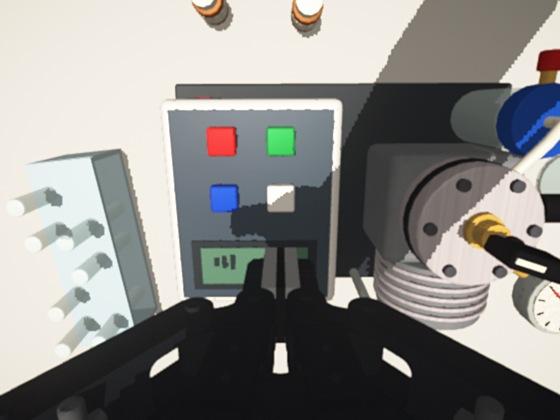

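The wrist view matches my estimates within about 2 px: white (281,198), blue (224,199), green (281,140), red (221,141). I'll descend over white.

>>> {"fn": "apply_moves", "kwargs": {
  "series": [
    [-4, 0, 30, 0],
    [0, 0, 30, 0],
    [0, 0, 30, 0],
    [0, 0, 20, 0],
    [0, 0, 8, 0],
    [0, 0, 0, 0]
  ]
}}

```text
time_s: 3.22
position: [0.5338, -0.1544, 0.1458]
ee_rot: [[-0.992, -0.127, -0.004], [-0.127, 0.992, 0.002], [0.004, 0.002, -1.0]]
force: [-0.8, -0.6, -0.5]
opening: -0.0
grip_force: 0.0
```

```bash
python3 - <<'E'
from h import *
D,s=delta([.532,-.155,.126]);print(D,s['time_s'],s['position'],s['force'])
E
```

```text
[ 1.8 -0.4 19.8] 3.2167 [ 0.53382309 -0.15440043  0.14575598] [-0.77040798 -0.62356229 -0.54379179]
```

>>> {"fn": "apply_moves", "kwargs": {
  "series": [
    [1.5, 0, 10, 0],
    [0, 0, 5, 0],
    [0, 0, 2, 0],
    [0, 0, 0, 0],
    [0, 0, 0, 0]
  ]
}}

```text
time_s: 3.63
position: [0.5343, -0.1558, 0.131]
ee_rot: [[-0.992, -0.127, 0.001], [-0.127, 0.992, -0.0], [-0.001, -0.001, -1.0]]
force: [-0.1, -0.3, 0.8]
opening: 0.002
grip_force: 0.0
```

>>> {"fn": "apply_moves", "kwargs": {
  "series": [
    [0, 0, 2, 0],
    [0, 0, 0, 0],
    [0, 0, 0, 0]
  ]
}}

```text
time_s: 3.88
position: [0.5346, -0.156, 0.129]
ee_rot: [[-0.992, -0.127, 0.002], [-0.127, 0.992, -0.001], [-0.002, -0.001, -1.0]]
force: [1.5, 0.3, 1.6]
opening: 0.001
grip_force: 0.8
```

>>> {"fn": "apply_moves", "kwargs": {
  "series": [
    [1.5, 0, 2, 0],
    [0, 0, 0, 0],
    [0, 0, 0, 0]
  ]
}}

```text
time_s: 4.13
position: [0.5331, -0.1561, 0.1269]
ee_rot: [[-0.992, -0.127, 0.002], [-0.127, 0.992, -0.001], [-0.002, -0.001, -1.0]]
force: [0.6, 0.2, 3.3]
opening: 0.004
grip_force: 1.4
```

>>> {"fn": "apply_moves", "kwargs": {
  "series": [
    [0, 0, 2, 0],
    [0, 0, 0, 0],
    [0, 0, 0, 0]
  ]
}}

```text
time_s: 4.38
position: [0.5331, -0.1561, 0.125]
ee_rot: [[-0.992, -0.127, 0.002], [-0.127, 0.992, -0.001], [-0.002, -0.001, -1.0]]
force: [0.6, -0.0, 5.3]
opening: -0.005
grip_force: 2.5
```

>>> {"fn": "apply_moves", "kwargs": {
  "series": [
    [0, 0, 1.5, 0],
    [0, 0, 0, 0],
    [0, 0, 0, 0]
  ]
}}

```text
time_s: 4.63
position: [0.5332, -0.1561, 0.1249]
ee_rot: [[-0.992, -0.127, 0.002], [-0.127, 0.992, -0.001], [-0.002, -0.001, -1.0]]
force: [-1.3, 0.6, 12.9]
opening: -0.001
grip_force: 6.2
```

```bash
python3 - <<'E'
from h import *
print(delta([.538,-.2015,.136])[0])
d=grab('wrist','w1.png')
E
```

```text
[  1.  -45.6 -11.1]
```

View pics/w1.png

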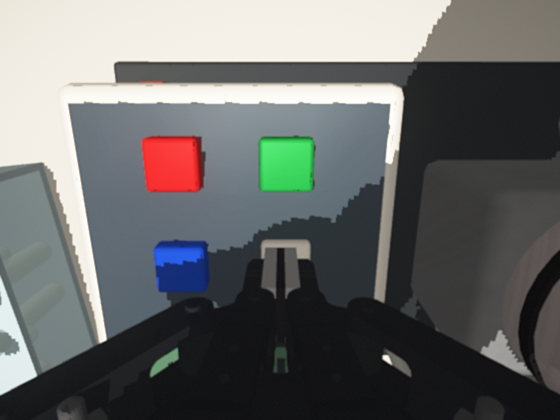

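The white key at (285,250) is under the fingertips and bottomed, with 12.9 N and no further travel. Next I rise and go to blue.

>>> {"fn": "apply_moves", "kwargs": {
  "series": [
    [0, 0, -10, 0],
    [0, 0, -16, 0],
    [0.5, -23, 0, 0],
    [0.5, -23, 0, 0],
    [0, 0, 0, 0],
    [0, 0, 0, 0]
  ]
}}

```text
time_s: 5.18
position: [0.5363, -0.202, 0.1481]
ee_rot: [[-0.992, -0.125, -0.002], [-0.125, 0.992, 0.001], [0.002, 0.001, -1.0]]
force: [-0.7, 0.5, -0.3]
opening: -0.001
grip_force: 0.0
```

```bash
python3 - <<'E'
from h import *
D,s=delta([.538,-.2015,.125]);print(D,s['position'],s['force'])
E
```

```text
[-1.8  0.2 23.1] [ 0.53626255 -0.20197652  0.14808053] [-0.69577957  0.51435887 -0.32127633]
```

>>> {"fn": "apply_moves", "kwargs": {
  "series": [
    [0, 0, 10, 0],
    [0, 0, 6, 0],
    [0, 0, 3, 0],
    [0, 0, 2, 0],
    [0, 0, 2, 0],
    [0, 0, 0, 0],
    [0, 0, 0, 0],
    [0, 0, 0, 0]
  ]
}}

```text
time_s: 5.85
position: [0.5373, -0.2013, 0.1261]
ee_rot: [[-0.992, -0.127, 0.0], [-0.127, 0.992, 0.0], [-0.0, 0.0, -1.0]]
force: [-1.6, 1.5, 3.2]
opening: -0.003
grip_force: 1.6
```

>>> {"fn": "apply_moves", "kwargs": {
  "series": [
    [0, 0, 2, 0],
    [0, 0, 0, 0],
    [0, 0, 0, 0]
  ]
}}

```text
time_s: 6.1
position: [0.5377, -0.2016, 0.125]
ee_rot: [[-0.992, -0.127, 0.001], [-0.127, 0.992, -0.0], [-0.001, -0.0, -1.0]]
force: [-3.0, 2.8, 7.9]
opening: 0.002
grip_force: 4.0
```

Blue has bottomed at the same height with 7.9 N. Next is green.

>>> {"fn": "apply_moves", "kwargs": {
  "series": [
    [0, 0, -10, 0],
    [0, 0, -16, 0],
    [23, 23, 0, 0],
    [23, 23, 0, 0],
    [0, 0, 0, 0],
    [0, 0, 0, 0]
  ]
}}

```text
time_s: 6.6
position: [0.4844, -0.161, 0.1496]
ee_rot: [[-0.992, -0.128, -0.0], [-0.128, 0.992, -0.0], [0.0, -0.0, -1.0]]
force: [0.3, -0.3, 0.3]
opening: 0.002
grip_force: 0.0
```

```bash
python3 - <<'E'
from h import *
D,s=delta([.487,-.161,.125]);print(D,s['position'],s['force'])
E
```

```text
[-2.6 -0.3 24.6] [ 0.48443525 -0.16102975  0.14962563] [ 0.320725   -0.25476432  0.30240146]
```

>>> {"fn": "apply_moves", "kwargs": {
  "series": [
    [-1, 0, 10, 0],
    [0, 0, 6, 0],
    [0, 0, 3, 0],
    [0, 0, 2, 0],
    [0, 0, 2, 0],
    [0, 0, 2, 0],
    [0, 0, 0, 0],
    [0, 0, 0, 0]
  ]
}}

```text
time_s: 7.27
position: [0.4872, -0.1621, 0.1253]
ee_rot: [[-0.992, -0.127, 0.001], [-0.127, 0.992, -0.001], [-0.001, -0.001, -1.0]]
force: [-1.7, -0.9, 3.5]
opening: -0.001
grip_force: 1.8
```

>>> {"fn": "apply_moves", "kwargs": {
  "series": [
    [0, 0, 1.5, 0],
    [0, 0, 0, 0],
    [0, 0, 0, 0]
  ]
}}

```text
time_s: 7.52
position: [0.4872, -0.1622, 0.1249]
ee_rot: [[-0.992, -0.127, 0.001], [-0.127, 0.992, -0.001], [-0.001, -0.001, -1.0]]
force: [-3.0, 0.5, 10.2]
opening: 0.002
grip_force: 5.4
```

Green is bottomed too. I rise and go to the knob.

>>> {"fn": "apply_moves", "kwargs": {
  "series": [
    [0, 0, -15, 0],
    [0, 0, -38, 0],
    [0, 0, -38, 0],
    [0, 0, -38, 0],
    [0, 0, -38, 0],
    [0, 20, -20, 0],
    [0, 30, 0, 0],
    [0, 30, 0, 0]
  ],
  "claw": 50
}}

```text
time_s: 8.18
position: [0.4778, -0.0824, 0.3124]
ee_rot: [[-0.992, -0.125, 0.005], [-0.125, 0.992, -0.001], [-0.004, -0.002, -1.0]]
force: [0.4, 0.8, -0.6]
opening: 0.581
grip_force: 0.0
```

>>> {"fn": "apply_moves", "kwargs": {
  "series": [
    [0, 30, 0, 0],
    [0, 0, 0, 0],
    [0, 0, 0, 0],
    [0, 0, 0, 0]
  ]
}}

```text
time_s: 8.52
position: [0.4728, -0.0527, 0.3099]
ee_rot: [[-0.992, -0.128, -0.0], [-0.128, 0.992, -0.0], [0.0, -0.0, -1.0]]
force: [0.8, -0.6, 0.6]
opening: 0.583
grip_force: 0.0
```

```bash
python3 - <<'E'
from h import *
D,s=delta([.526,-.011,.25]);print(D,s['time_s'],s['position'],s['joint_pos'],s['opening'])
d=grab('wrist','w2.png');print(proj(d,[.526,-.011,.218]))
E
```

```text
[-58.1  34.6  59.9] 8.5167 [ 0.4728024  -0.05267785  0.30994946] [-1.41385957e+01 -1.13168753e+00 -1.32086557e+01  7.79283047e+01
 -1.89088662e-02 -2.14687109e+01] 0.5833428614043896
[330.59875812 290.96895597]
```

View pics/w2.png

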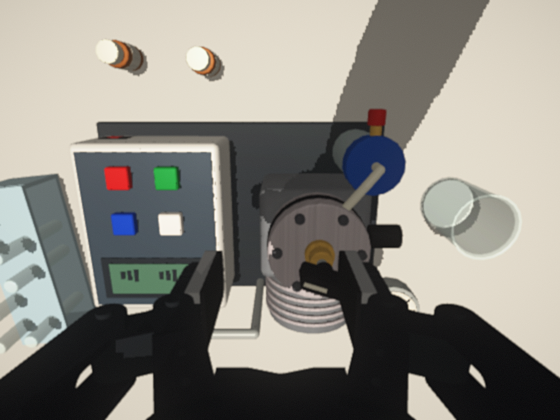

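The knob at (330,280) is half hidden by a finger. I move over it and rotate to the pinch direction.

>>> {"fn": "apply_moves", "kwargs": {
  "series": [
    [-29, 17, 0, 0],
    [-29, 17, 0, 0],
    [0, 0, 0, -0.1185],
    [0, 0, 0, -0.1185],
    [0, 0, 0, -0.1185],
    [0, 0, 0, -0.1185],
    [0, 0, 0, -0.1185],
    [0, 0, 0, -0.1185]
  ]
}}

```text
time_s: 9.23
position: [0.5263, -0.0128, 0.3098]
ee_rot: [[-0.666, -0.746, -0.001], [-0.746, 0.666, -0.0], [0.0, 0.0, -1.0]]
force: [-0.4, 0.1, -0.4]
opening: 0.584
grip_force: 0.0
```

>>> {"fn": "apply_moves", "kwargs": {
  "series": [
    [0, 0, 0, -0.1185],
    [0, 0, 0, -0.1185],
    [0, 0, 0, -0.1185],
    [0, 0, 0, -0.1185],
    [0, 0, 0, -0.1185],
    [0, 0, 0, 0],
    [0, 0, 0, 0],
    [0, 0, 0, 0]
  ]
}}

```text
time_s: 9.9
position: [0.5261, -0.0122, 0.3101]
ee_rot: [[-0.143, -0.99, -0.0], [-0.99, 0.143, -0.0], [0.0, 0.0, -1.0]]
force: [-0.4, -0.1, -0.3]
opening: 0.582
grip_force: 0.0
```

```bash
python3 - <<'E'
from h import *
D,s=delta([.526,-.011,.25]);print(D,s['time_s'],s['position'],np.round(s['ee_rot'],3).tolist(),s['joint_pos'],s['opening'])
d=grab('wrist','w3.png');print(proj(d,[.526,-.011,.218]),np.round(d['attitude'],2).tolist())
E
```

```text
[-1.2  0.3 60.1] 9.9 [ 0.52612432 -0.01219165  0.31005623] [[-0.143, -0.99, -0.0], [-0.99, 0.143, -0.0], [0.0, 0.0, -1.0]] [-8.36587866e+00  4.17924434e+00 -7.72458888e+00  7.81151319e+01
 -2.90610850e-03 -9.01427191e+01] 0.581869365475095
[281.62562437 214.95233925] [[-0.99, -0.14, -0.04], [0.14, -0.95, -0.28], [0.0, -0.28, 0.96]]
```

View pics/w3.png

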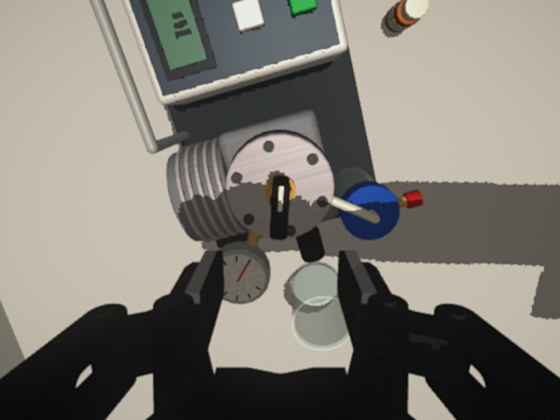

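The knob bar in the wrist view runs from (282,178) to (279,238), nearly along the image's vertical, with its index line at the top end.

```bash
python3 - <<'E'
from h import *
s=observe();d=grab('wrist')
g=cv2.cvtColor(d['color'],cv2.COLOR_RGB2GRAY)
for v in range(168,246,4): print(v,g[v,264:300:2])
a,b=onz(d,282,177,.218),onz(d,279.5,238,.218);print(a,b,(a+b)/2,np.linalg.norm(a-b),np.degrees(np.arctan2(*(b-a)[1::-1])))
print(proj(d,[.526,-.011,.204]))
E
```

```text
168 [184 185 186 186 189 193 195 197 195 197 197 197 197 197 197 197 198 199]
172 [189 191 190 111  97  84  81  86 149 134 148 202 199 197 196 194 192 191]
176 [189 190 111  75  70  48  29  29  28  29  32  70 139 189 192 190 191 188]
180 [187 131  66  75  62  24  25  26  25  25  28  26  47 159 145 182 186 190]
184 [129 105  77  70  42  27  28  28  35  32  28  27  31 130 166 159 190 191]
188 [ 81  78  68  76  40  29  27 121 229 225  81  34  27  59 158 166 186 189]
192 [ 80  75  76  77  34  29  25 151 230 214  64  32  32 133 153 166 184 184]
196 [ 84  76  77  52  22  28  27 158 230 200  40  30  38 151 153 150  94  92]
200 [ 81  82  76  32  22  23  29 135 190 192  31  30  30  93  92  83  84  86]
204 [ 82  82  83  47  19  22  26  92 109  77  23  26  31  80  81  81  83  84]
208 [ 82  84  85  69  19  21  28 104 109  65  21  21  43  83  84  85  84  85]
212 [80 82 83 69 20 22 21 28 32 25 22 19 51 85 82 80 83 83]
216 [83 82 83 54 20 21 21 23 22 22 20 21 54 83 82 83 84 83]
220 [79 80 80 45 19 20 22 22 20 20 20 21 63 81 82 80 82 83]
224 [81 83 82 36 19 20 21 21 22 20 22 21 56 66 74 82 83 83]
228 [81 82 82 33 21 21 20 20 21 20 20 20 36 37 36 43 82 82]
232 [80 81 81 30 21 19 21 22 20 22 21 23 36 36 34 39 78 81]
236 [83 81 80 40 17 19 19 20 22 21 20 49 73 68 74 83 55 39]
240 [91 91 93 92 92 91 90 86 80 85 90 92 93 92 92 93 63 20]
244 [94 93 92 91 92 92 92 93 92 93 92 92 91 91 91 93 92 35]
[ 0.52211145 -0.03594203  0.218     ] [0.52969053 0.00507241 0.218     ] [ 0.52590099 -0.01543481  0.218     ] 0.04170883583112873 79.53037795730503
[281.440855   208.28252684]
```

>>> {"fn": "apply_moves", "kwargs": {
  "series": [
    [0, -1, 0, 0.044],
    [0, 0, 30, 0],
    [0, 0, 30, 0],
    [0, 0, 25, 0],
    [0, 0, 15, 0],
    [0, 0, 8, 0],
    [0, 0, 0, 0],
    [0, 0, 0, 0]
  ]
}}

```text
time_s: 10.67
position: [0.5272, -0.0117, 0.2027]
ee_rot: [[-0.183, -0.983, 0.0], [-0.983, 0.183, -0.0], [0.0, -0.0, -1.0]]
force: [0.2, 0.0, 0.1]
opening: 0.589
grip_force: 0.0
```

```bash
python3 - <<'E'
from h import *
D,s=delta([.527,-.012,.202]);print(D,s['time_s'],s['position'],s['force'],s['moment'],np.degrees(np.arctan2(s['ee_rot'][1][1],s['ee_rot'][0][1])))
E
```

```text
[0.3 0.1 0.7] 10.6667 [ 0.52718032 -0.01168779  0.20266663] [0.22379398 0.04754649 0.112438  ] [-0.05833631 -0.03556229  0.01837607] 169.4332424093586
```

Now I close on the knob.

>>> {"fn": "apply_moves", "kwargs": {
  "series": [
    [0, 0, 0, 0],
    [0, 0, 0, 0],
    [0, 0, 0, 0],
    [0, 0, 0, 0],
    [0, 0, 0, 0],
    [0, 0, 0, 0],
    [0, 0, 0, 0],
    [0, 0, 0, 0]
  ],
  "claw": 0,
  "newtons": 40
}}

```text
time_s: 11.33
position: [0.5269, -0.0117, 0.204]
ee_rot: [[-0.183, -0.983, 0.001], [-0.983, 0.183, -0.0], [0.0, -0.001, -1.0]]
force: [-2.5, -0.2, 4.9]
opening: 0.133
grip_force: 48.5
```

```bash
cat > st.py <<'E'
from h import *
s=observe();y=np.degrees(np.arctan2(s['ee_rot'][1][1],s['ee_rot'][0][1]))%360
print(s['time_s'],s['position'].round(4),s['force'].round(1),s['moment'].round(3),'ydir',y.round(2),'screw',np.radians(y-97.3).round(3),s['opening']*85.4,s['grip_force'])
E
python3 st.py; python3 - <<'E'
from h import *
grab('wrist','w4.png')
E
```

```text
11.3333 [ 0.5269 -0.0117  0.204 ] [-2.5 -0.2  4.9] [ 0.078  0.645 -0.008] ydir 169.46 screw 1.259 11.364656327485639 48.52439805865288
```

View pics/w4.png

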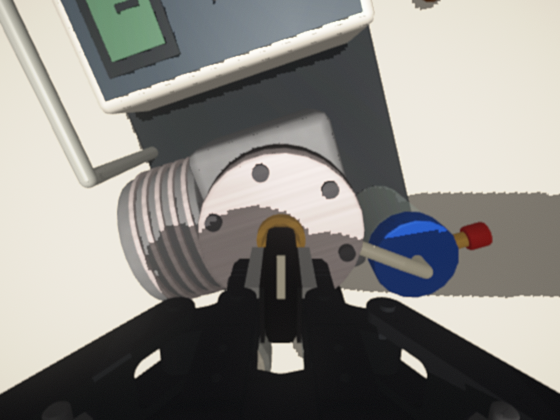

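The knob is pinched between the pads at (281,285), with the opening reading about 12 mm. I turn it clockwise.

>>> {"fn": "apply_moves", "kwargs": {
  "series": [
    [0, 0, 0, 0.1],
    [0, 0, 0, 0.1],
    [0, 0, 0, 0.1],
    [0, 0, 0, 0.1],
    [0, 0, 0, 0.1],
    [0, 0, 0, 0.1],
    [0, 0, 0, 0.1],
    [0, 0, 0, 0.1]
  ]
}}

```text
time_s: 12.05
position: [0.5268, -0.0117, 0.204]
ee_rot: [[-0.835, -0.55, 0.001], [-0.55, 0.835, -0.001], [-0.0, -0.001, -1.0]]
force: [-3.0, 0.5, 6.0]
opening: 0.133
grip_force: 48.5
```

>>> {"fn": "apply_moves", "kwargs": {
  "series": [
    [0, 0, 0, 0.1],
    [0, 0, 0, 0.1],
    [0, 0, 0, 0.06],
    [0, 0, 0, 0.06],
    [0, 0, 0, 0],
    [0, 0, 0, 0],
    [0, 0, 0, 0]
  ]
}}

```text
time_s: 12.63
position: [0.5268, -0.0117, 0.204]
ee_rot: [[-0.965, -0.264, 0.0], [-0.264, 0.965, -0.001], [-0.0, -0.001, -1.0]]
force: [-3.5, -0.0, 5.7]
opening: 0.138
grip_force: 48.5
```

```bash
python3 st.py
```

```text
12.6333 [ 0.5268 -0.0117  0.204 ] [-3.5 -0.   5.7] [-0.067  0.711 -0.127] ydir 105.28 screw 0.139 11.808769467913143 48.512701615691185
```

>>> {"fn": "apply_moves", "kwargs": {
  "series": [
    [0, 0, 0, 0.05],
    [0, 0, 0, 0],
    [0, 0, 0, 0]
  ]
}}

```text
time_s: 12.88
position: [0.5268, -0.0117, 0.204]
ee_rot: [[-0.977, -0.215, 0.0], [-0.215, 0.977, -0.001], [-0.0, -0.001, -1.0]]
force: [-3.7, -0.0, 5.3]
opening: 0.134
grip_force: 48.5
```

```bash
python3 st.py
```

```text
12.8833 [ 0.5268 -0.0117  0.204 ] [-3.7 -0.   5.3] [-0.04   0.714 -0.077] ydir 102.41 screw 0.089 11.429283836401908 48.51215846836567
```

>>> {"fn": "apply_moves", "kwargs": {
  "series": [
    [0, 0, 0, 0.05],
    [0, 0, 0, 0],
    [0, 0, 0, 0]
  ]
}}

```text
time_s: 13.13
position: [0.5268, -0.0117, 0.204]
ee_rot: [[-0.986, -0.166, 0.0], [-0.166, 0.986, -0.0], [-0.0, -0.001, -1.0]]
force: [-3.8, 0.1, 4.9]
opening: 0.134
grip_force: 48.5
```

```bash
python3 st.py
```

```text
13.1333 [ 0.5268 -0.0117  0.204 ] [-3.8  0.1  4.9] [-0.037  0.755 -0.006] ydir 99.55 screw 0.039 11.430187333341724 48.51301297545433
```

>>> {"fn": "apply_moves", "kwargs": {
  "series": [
    [0, 0, 0, 0.05],
    [0, 0, 0, 0],
    [0, 0, 0, 0]
  ]
}}

```text
time_s: 13.38
position: [0.5267, -0.0117, 0.204]
ee_rot: [[-0.993, -0.118, 0.0], [-0.118, 0.993, -0.001], [-0.0, -0.001, -1.0]]
force: [-3.0, 0.4, 5.8]
opening: 0.136
grip_force: 48.7
```

```bash
python3 st.py
```

```text
13.3833 [ 0.5267 -0.0117  0.204 ] [-3.   0.4  5.8] [-0.045  0.719  0.357] ydir 96.77 screw -0.009 11.647012004715565 48.659222200512886
```

>>> {"fn": "apply_moves", "kwargs": {
  "series": [
    [0, 0, 0, 0],
    [0, 0, 0, 0],
    [0, 0, 0, 0]
  ]
}}

```text
time_s: 13.63
position: [0.5268, -0.0117, 0.204]
ee_rot: [[-0.993, -0.118, 0.0], [-0.118, 0.993, -0.001], [-0.0, -0.001, -1.0]]
force: [-4.1, 0.7, 5.0]
opening: 0.132
grip_force: 48.7
```

```bash
python3 st.py
```

```text
13.6333 [ 0.5268 -0.0117  0.204 ] [-4.1  0.7  5. ] [-0.027  0.754  0.369] ydir 96.78 screw -0.009 11.255990100694598 48.65611508488655
```

```bash
python3 - <<'E'
from h import *
d=grab('wrist','w5.png')
h=cv2.cvtColor(d['color'],cv2.COLOR_RGB2HSV)
for n,lo,hi in(('white',(0,0,150),(180,60,255)),('green',(45,120,50),(85,255,255)),('blue',(105,120,60),(130,255,255)),('red',(0,150,90),(8,255,255))):
    c,_=cv2.findContours(cv2.inRange(h,lo,hi),cv2.RETR_EXTERNAL,cv2.CHAIN_APPROX_NONE)
    for k in c:
        if 300<cv2.contourArea(k)<4000:
            (u,v),sz,a=cv2.minAreaRect(k); print(n,round(u),round(v),np.round(sz),round(a,1),onz(d,u,v,.116).round(4))
E
```

```text
white 23 362 [31. 71.] 60.3 [ 0.663  -0.1865  0.116 ]
white 280 359 [46. 29.] 1.5 [6.377e-01 6.000e-04 1.160e-01]
white 66 334 [ 37. 133.] 90.0 [ 0.6349 -0.1537  0.116 ]
white 190 298 [19. 41.] 90.0 [ 0.5945 -0.0669  0.116 ]
white 59 197 [35. 38.] 87.0 [ 0.5316 -0.1527  0.116 ]
green 48 124 [36. 47.] 90.0 [ 0.4868 -0.1565  0.116 ]
blue 8 196 [35. 16.] 90.0 [ 0.5354 -0.185   0.116 ]
red 372 14 [28. 29.] 90.0 [0.4059 0.024  0.116 ]
```

View pics/w5.png

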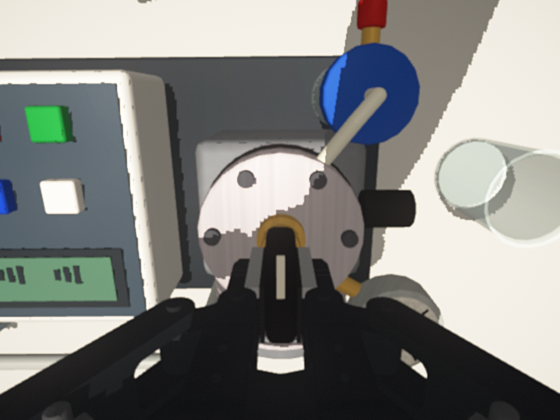

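The knob's bar and index line (281,278) stand parallel to the pump's x axis. The base's near edge is level at row ~57 and the torque has risen sharply, so the needle has seated. I'll add one small nudge for margin, then open it by a quarter turn.

>>> {"fn": "apply_moves", "kwargs": {
  "series": [
    [0, 0, 0, 0.03],
    [0, 0, 0, 0],
    [0, 0, 0, 0],
    [0, 0, 0, 0],
    [0, 0, 0, 0]
  ]
}}

```text
time_s: 14.1
position: [0.5267, -0.0116, 0.204]
ee_rot: [[-0.996, -0.091, 0.0], [-0.091, 0.996, -0.001], [-0.0, -0.001, -1.0]]
force: [-4.1, -0.4, 6.0]
opening: 0.134
grip_force: 58.0
```

```bash
python3 st.py
```

```text
14.1 [ 0.5267 -0.0116  0.204 ] [-4.1 -0.4  6. ] [-0.131  0.812  1.145] ydir 95.2 screw -0.037 11.447691699847656 58.01070772111416
```

It's clearly seated. I open it by a quarter turn.

>>> {"fn": "apply_moves", "kwargs": {
  "series": [
    [0, 0, 0, -0.1],
    [0, 0, 0, -0.1],
    [0, 0, 0, -0.1],
    [0, 0, 0, -0.1],
    [0, 0, 0, -0.1],
    [0, 0, 0, -0.1],
    [0, 0, 0, -0.1],
    [0, 0, 0, -0.1]
  ]
}}

```text
time_s: 14.77
position: [0.5268, -0.0117, 0.2039]
ee_rot: [[-0.628, -0.778, 0.001], [-0.778, 0.628, -0.0], [0.0, -0.001, -1.0]]
force: [-3.8, 0.5, 5.0]
opening: 0.134
grip_force: 48.5
```

>>> {"fn": "apply_moves", "kwargs": {
  "series": [
    [0, 0, 0, -0.1],
    [0, 0, 0, -0.1],
    [0, 0, 0, -0.1],
    [0, 0, 0, -0.1],
    [0, 0, 0, -0.1],
    [0, 0, 0, -0.1],
    [0, 0, 0, -0.1],
    [0, 0, 0, -0.1]
  ]
}}

```text
time_s: 15.43
position: [0.5269, -0.0116, 0.204]
ee_rot: [[0.12, -0.993, 0.001], [-0.993, -0.12, -0.0], [0.0, -0.001, -1.0]]
force: [-2.2, -0.1, 4.9]
opening: 0.133
grip_force: 48.5
```

>>> {"fn": "apply_moves", "kwargs": {
  "series": [
    [0, 0, 0, 0],
    [0, 0, 0, 0],
    [0, 0, 0, 0],
    [0, 0, 0, 0],
    [0, 0, 0, 0],
    [0, 0, 0, 0]
  ]
}}

```text
time_s: 15.93
position: [0.5269, -0.0116, 0.204]
ee_rot: [[0.116, -0.993, 0.001], [-0.993, -0.116, -0.0], [0.0, -0.001, -1.0]]
force: [-3.0, 0.2, 5.5]
opening: 0.129
grip_force: 48.5
```

```bash
python3 st.py;python3 - <<'E'
from h import *
grab('wrist','w6.png')
E
```

```text
15.9333 [ 0.5269 -0.0116  0.204 ] [-3.   0.2  5.5] [0.041 0.669 0.016] ydir 186.66 screw 1.56 10.981181062907991 48.48243109881878
```

View pics/w6.png

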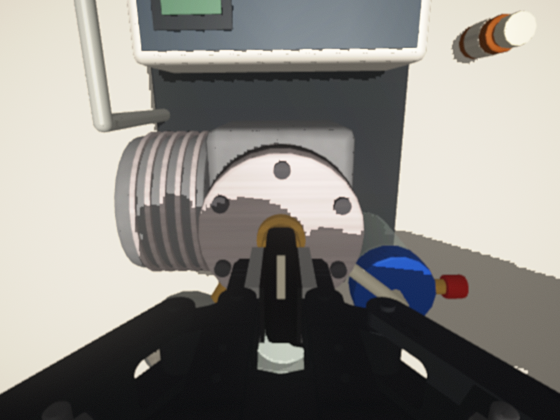

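The knob is still pinched at (281,280). It points across the pump at right angles to its x axis, so it's a quarter turn open, about 1.56 rad. I'm handing in.

```bash
python3 -c "
from cell import arm
print(arm.sign_off())"
```

```text
the job is handed in; nothing more can be done
None
```

I pressed white, blue and green in that order, turned the bleed knob in to its seat and opened it about 1.56 rad; it is still pinched in the gripper, and the job is handed in with no verdict returned.

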